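# Roll a spare bearing up into its storage chute

## Robot

A 6-joint arm with a two-finger parallel gripper is mounted at the origin on a cart in front of the work surface, level with it; the furniture and walls round the work are solid. World frame = base frame: x ahead of the robot, y to its left, z up, the work surface at z = 0. Lengths are in m, angles in rad, forces in N, time in s.
With the tool pointing down it reaches from about 0.325 to 1 m from the base axis. Payload 5.1 kg.
Tool frame: the origin (TCP) lies between the finger pads, 19 mm behind the fingertips; this is the grasp point; z points along the fingers, y is the line along which they close (so a half turn about z gives the same grasp; the last joint's range is limited). The gripper opens to 85 mm and grips with 20 to 120 N. Pads are 22 mm wide; open, the fingers measure 114 mm over their backs; the gripper's body (76 mm by 85 mm) begins 54 mm behind the grasp point. The pads swing forward as they close: fully open they stand 13 mm farther back than shut.
Start: joints at [1.083, 0.124, 1.65, -0, 1.367, -0.083], TCP at [0.256, 0.597, 0.25] pointing down, gripper open.
Joint ranges: [-2.61, 2.61], [-1.02, 2.33], [0.03, 2.71], [-1.35, 4.49], [0.32, 2.68], [-2.91, 2.91]. Speed limits (rad/s): [2.57, 2.57, 3.14, 3.14, 3.14, 3.14].

## Interface

Orientations are given as a unit quaternion [w, x, y, z].
In Python, from plant import env, optics, job_done gives the robot as it stands.
- The arm moves only by the tool jog_arm, never from a script. Its argument "commands" is a list of rows, each an object of numbers: "tx", "ty", "tz": the shift along the world's x, y, z in cm; "roll": the turn about the world's z in degrees. In form: [{"tx": .., "ty": .., "tz": .., "roll": ..}, ...]. A call has 1 to 8 rows; each row shifts and turns the commanded pose from where the row before left it; what a row does not reach is not made up. A row lasts 1/10 s, in which the tool goes at most 50 mm and 8.59 degrees, less where a joint would pass 70% of its speed; a pose out of reach is approached as far as the arm can. A call is refused whole if a number of a shift passes 5 or a number of a turn 8.59, either way. A call with a gripper value outside its range is refused whole. "claw" is the closure in counts, from 0 (fully open) to 255 (shut), set as the call begins (left out, the last holds). The fingers move at their own pace and stop on an object; "newtons" is the grip in N (left out, the last holds). Time passes only in rows, so rows that do not move let the fingers close. It gives the time, the measured TCP pose, the force, the opening and the grip force at its end, in the units of the state.
- env.state(): the state, without advancing time (a new reading comes with each control period).
- optics.snapshot(name): name is "side" or "top"; returns the picture (384x512x3 uint8, blue, green, red); there is no depth.
- optics.camera_info(name): a dict with "intrinsics" (3x3 intrinsics, pixels), "pose" (4x4, takes a point from camera to world coordinates). Camera axes: x right, y up, looking along -z (the intrinsics and any distortion apply to the point x, -y, -z); pixel columns grow to the right and rows downward; lengths in m; the calibration is good to about 2 mm. A picture is of the moment at which its call begins. camera_info takes no time and is no camera call.
- job_done(): hands the job in; it is judged then, once.
The state is a dict: "time": time; "joints": joint angles; "dq": joint speeds; "joint_efforts": joint torques, N m; "position": TCP position; "eef_rot": TCP orientation; "ft_force": force on the tool from outside, world axes, zero at the start; "wrist_torque": the same for the moment, N m; "grip_width": finger opening in m; "gripper_force": force on a finger pad.
Only numpy, scipy, OpenCV 4.12 (cv2) and the standard library are available. Lean on these libraries where they do the work, as an engineer would, in place of code of your own. Each camera call takes 0.05 s, during which the arm holds its last target. There are 200 camera calls.

## Task

A spare ball bearing stands at the foot of the sloping bearing chute: without pinching or lifting it, push it with the fingertips so that it rolls steadily up the gutter, over the red spring dog and into the row, until the dog has sprung up behind it and it stays up there when you take your hand away. Push gently: do not bat it up the slope or ram the row against the end stop. Do not touch the bearing that is already stored (the new one may push it along), and leave the things around the chute where they are.

Things in the scene. Friction and masses are not known exactly. Their poses are not given: they have to be found in the camera images.
- gutter: The chute's straight aluminium gutter, fixed on a plywood board; it does not move. Origin: middle of its floor at the inner face of the foot lip, 42 mm above the bench. x runs up the slope along the gutter (9 degrees above level, roughly away from the robot), y across, z square to the floor. Channel 18 mm wide inside, walls 2 mm thick and 10 mm high above the floor, open above.
- lip (a point): Top of the foot lip (6 mm high, 2 mm thick), which keeps a bearing from rolling out at gutter x = 0. The plywood board (300 x 60 mm, 15 mm thick) ends 17 mm further out; its top is 27 mm below the gutter's floor there.
- stop (a point): Rubber face of the fixed end stop at the gutter's upper end, gutter x = 262 mm; the stop plate stands 32 mm above the floor.
- bearing_centre (a point): Centre of the steel ball bearing to be put away: 42 mm diameter, 15 mm wide, about 70 g. It stands on its rim in the gutter, axis across, free to roll, and at the start rests against the foot lip at gutter x = 15 mm, z = 21 mm. The walls hide only its lowest 10 mm. Push it from behind at or just below its centre height: fingertips well above the centre wedge it against the floor.
- stored_centre (a point): Centre of an identical bearing already in the chute, resting against the uphill end of the dog at gutter x = 186 mm. It rolls freely and is pushed further up by the bearing that comes from below; with both in the row there are still 13 mm of play before the end stop.
- dog (a joint): Angle of the red spring dog (rad): 0 = up, 0.7 = fully down, below the floor. It pivots under the floor at gutter x = 155 mm and leans uphill; a weak spring raises it. A bearing pushed up the gutter presses it down (under 1 N); once the bearing's centre is past gutter x = 186 mm the dog springs up behind it, and the bearing, let go, rests on the dog's end.
- dog_tip (a point): Highest point of the dog when it is up: gutter x = 168 mm, 9 mm above the floor.
- bearing: The bearing to be put away; origin in the middle of one flat face, z along its axis. It turns as it rolls: use bearing_centre for its place.
- stored: The stored bearing, likewise.
- nail_tin: Bystander: round tin of nails, 77 mm diameter, 36 mm high, origin under its middle. Stands on the bench.
- marker: Bystander: white and black marker pen, 135 mm long, 17 mm thick, lying on the bench.
- elec_tape: Bystander: roll of black tape, 53 mm diameter, 19 mm high, lying flat on the bench.
- spanner: Bystander: steel combination spanner, 170 mm long, lying on the bench.

How it is judged:
By the outcome, as a careful person would: the job done as asked, in the order asked, and still so for the second after the job is handed in, with the robot touching nothing.
It also fails if it takes over 40 s, if anything falls off the work surface, if the arm or the gripper's body presses on something with over 40 N, if the wrist force passes 120 N, or if a joint passes its speed limit or range.

## Working session

There is one attempt and no reset: what is moved stays moved. The work goes in short steps, Python scripts to look and compute and a tool call to move; the robot and the scene stay as the last step left them, time stands still between calls to the robot, and variables do not carry over. Pictures are saved under pics/ and viewed, at most 10 in all, crops included, and the job is handed in when it is done.

Besides the shell and the picture viewer there is one more tool, called after "Emit:" as name(argument=value, ...), one argument or row to a line, values as JSON. jog_arm: Moves the arm, as the interface text tells. Its arguments: {"type":"object","properties":{"commands":{"type":"array"},"claw":{"type":"number"},"newtons":{"type":"number"}},"required":["commands"]}

```bash
mkdir -p pics; python3 - <<'E'
from plant import env, optics
import cv2
for n in("side","top"):
    cv2.imwrite(f"pics/{n}0.png",optics.snapshot(n)); c=optics.camera_info(n); print(n,c)
print(env.state())
E
```

```text
side {'intrinsics': array([[468.31713232,   0.        , 258.92245193],
       [  0.        , 468.31713232, 190.50122605],
       [  0.        ,   0.        ,   1.        ]]), 'pose': array([[ 0.957913  ,  0.099627  , -0.26921581,  0.20633161],
       [-0.28629599,  0.39989124, -0.87070179, -1.2378586 ],
       [ 0.02091164,  0.91113196,  0.41158383,  0.57255663],
       [ 0.        ,  0.        ,  0.        ,  1.        ]])}
top {'intrinsics': array([[499.72769071,   0.        , 251.49184107],
       [  0.        , 499.72769071, 192.98808794],
       [  0.        ,   0.        ,   1.        ]]), 'pose': array([[-0.00780178,  0.99921109, -0.03893999,  0.46552693],
       [-0.99996688, -0.00788604, -0.00201068, -0.19780959],
       [-0.00231617,  0.03892302,  0.99923953,  1.45540808],
       [ 0.        ,  0.        ,  0.        ,  1.        ]])}
{'time': 0.1, 'joints': array([ 1.08341127e+00,  1.24448740e-01,  1.65155383e+00,  2.32569077e-05,
        1.36750946e+00, -8.25979273e-02]), 'dq': array([ 0.00033542, -0.00110384, -0.00373048,  0.0008137 ,  0.00059318,
       -0.00147602]), 'joint_efforts': array([ 1.82088511e-04, -4.24933505e+01, -3.66652679e+01, -6.41274937e-05,
        3.93194990e-03, -3.83487460e-06]), 'position': array([0.25575851, 0.59699722, 0.2488605 ]), 'eef_rot': array([-2.80741721e-04,  2.01016832e-01,  9.79587317e-01, -9.17772159e-04]), 'ft_force': array([-0.36931827, -0.35280431, -0.22932337]), 'wrist_torque': array([0.01231532, 0.04486366, 0.05337644]), 'gripper_force': 0.0, 'grip_width': 0.08553849103124876}
```

View pics/side0.png

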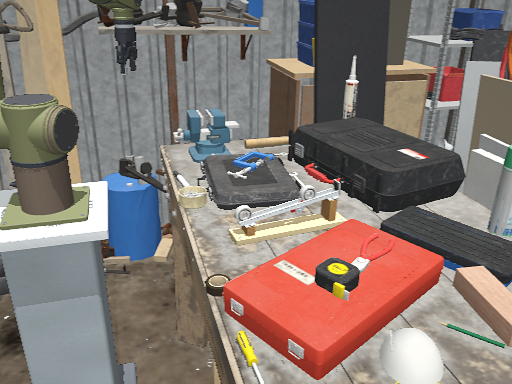

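View pics/top0.png

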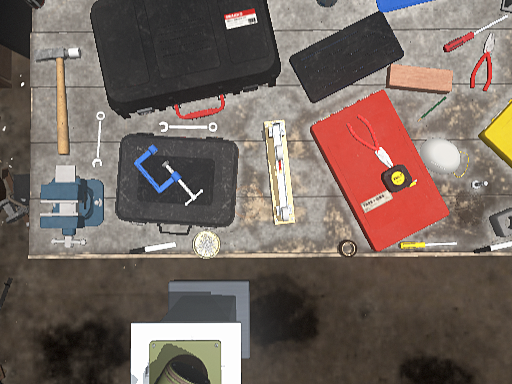

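The chute lies between the black toolbox and the red case, with its foot near (285,213) in the top view and (243,213) in the side view. I'll zoom in on both.

```bash
python3 - <<'E'
import cv2,numpy as np
t=cv2.imread("pics/top0.png")[115:230,245:315]; s=cv2.imread("pics/side0.png")[170:250,220:355]
t=cv2.resize(cv2.rotate(t,cv2.ROTATE_90_CLOCKWISE),None,fx=5,fy=5,interpolation=cv2.INTER_CUBIC)[:, :]
t=cv2.resize(t,(460,280)); 
t=cv2.imread("pics/top0.png")[115:230,250:310]; t=cv2.resize(t,None,fx=5,fy=5,interpolation=2)
s=cv2.resize(s,None,fx=3.7,fy=3.7,interpolation=2)
o=np.zeros((580,800,3),np.uint8); o[:575,:300]=t; o[:s.shape[0],300:300+s.shape[1]]=s[:,:500]
cv2.imwrite("pics/crop0.png",o)
E
```

```text
(no output)
```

View pics/crop0.png

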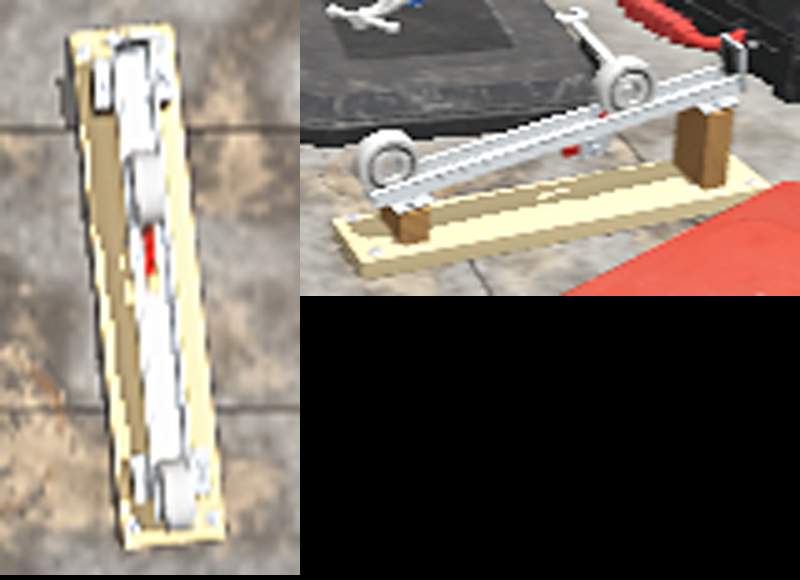

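The first bearing is centred near top (285.6,213.4) and side (243.5,212.7). The stored one is near top (279.6,152.4) and side (308,192). The red dog shows at about top (280,165), and the board corners are visible in the top view.

```bash
cat > h.py <<'E'
import numpy as np
from plant import optics
def ray(n,u,v):
    c=optics.camera_info(n);K=c["intrinsics"];P=np.array(c["pose"])
    d=np.linalg.solve(K,[u,v,1]);d=P[:3,:3]@[d[0],-d[1],-d[2]]
    return P[:3,3],d/np.linalg.norm(d)
def plane(n,u,v,z):
    o,d=ray(n,u,v);return o+d*(z-o[2])/d[2]
def tri(a,b):
    (o,d),(p,e)=ray("top",*a),ray("side",*b)
    s=np.linalg.lstsq(np.c_[d,-e],p-o,rcond=None)[0];q,r=o+d*s[0],p+e*s[1]
    return (q+r)/2,np.linalg.norm(q-r)
E
python3 - <<'E'
from h import *
np.set_printoptions(precision=4,suppress=True)
cr=lambda x,y:(250+(x+.5)/5-.5,115+(y+.5)/5-.5)
sd=lambda x,y:(220+(x-300+.5)/3.7-.5,170+(y+.5)/3.7-.5)
B=tri(cr(178,492),sd(386,158));S=tri(cr(148,187),sd(624,83));print(B,S)
d=S[0]-B[0];print(np.linalg.norm(d),np.degrees(np.arctan2(d[1],d[0])),np.degrees(np.arcsin(d[2]/np.linalg.norm(d))))
C=[plane("top",*cr(*p),.015) for p in[(70,30),(170,25),(222,538),(125,547)]]
print(np.array(C))
f=(C[2]+C[3])/2;b=(C[0]+C[1])/2;d=b-f;L=np.hypot(*d[:2]);a=np.arctan2(d[1],d[0]);print(f,L,np.degrees(a))
u=np.array([np.cos(a),np.sin(a),0]);print("bearing by board",(f+b)/2-150e-3*u+u*.017+u*(.015*np.cos(.157)-.021*np.sin(.157)))
print("z",.042+.015*np.sin(.157)+.021*np.cos(.157), "stored z",.042+.186*np.sin(.157)+.021*np.cos(.157))
for p in[(300,150),(240,190)]:print(plane("top",*p,.08))
for p in[(311,125),(373,248),(237,222),(240,145)]:print(p,plane("top",*p,.08))
for z in(.05,.08): print(z,plane("side",226,290,z),plane("side",362,222,z))
E
```

```text
(array([ 0.4626, -0.2877,  0.0711]), np.float64(0.0014814687997362322)) (array([ 0.6295, -0.2715,  0.0979]), np.float64(0.00031046808697825755))
0.1698591482101913 5.555531216873769 9.088522097520103
[[ 0.7315 -0.2317  0.015 ]
 [ 0.734  -0.2897  0.015 ]
 [ 0.4366 -0.3166  0.015 ]
 [ 0.4318 -0.2607  0.015 ]]
[ 0.4342 -0.2886  0.015 ] 0.29983551159543415 5.347609385069174
bearing by board [ 0.4625 -0.286   0.015 ]
z 0.06508705387406971 stored z 0.09182389777313708
[ 0.6369 -0.33    0.08  ]
[ 0.5276 -0.1634  0.08  ]
(311, 125) [ 0.7062 -0.3612  0.08  ]
(373, 248) [ 0.3656 -0.5269  0.08  ]
(237, 222) [ 0.4396 -0.1546  0.08  ]
(240, 145) [ 0.6522 -0.1643  0.08  ]
0.05 [ 0.362  -0.5437  0.05  ] [ 0.7346 -0.3665  0.05  ]
0.08 [ 0.3531 -0.5835  0.08  ] [ 0.7042 -0.4166  0.08  ]
```

Bearing centre is about (0.4625,-0.287,0.065). The gutter's yaw is 5.4° and its slope 9°. I'll shut the fingers, travel high to just behind the foot and turn the closing line across the gutter.

Emit:
jog_arm(
  commands=[
    {"tx": 2, "ty": -1, "tz": 2, "roll": 3},
    {"tx": 2, "ty": -2, "tz": 2, "roll": 4},
    {"tx": 2, "ty": -3, "tz": 1, "roll": 4},
    {"tx": 2, "ty": -3.5, "roll": 4},
    {"tx": 2, "ty": -3.5, "roll": 4},
    {"tx": 2, "ty": -3.5, "roll": 4},
    {"tx": 2, "ty": -3.5, "roll": 4},
    {"tx": 2, "ty": -3.5, "roll": 1.6},
  ],
  claw=255,
  newtons=20,
)

```text
invalid input at $.commands[3]: expected keys tx, ty, tz, roll
```

Emit:
jog_arm(
  commands=[
    {"ty": -3.5},
    {"ty": -3.5},
    {"ty": -3.5},
    {"ty": -3.5},
    {"ty": -3.5},
    {"ty": -3.5},
    {"ty": -3.5},
    {"ty": -3.5},
  ],
)

```text
invalid input at $.commands[0]: expected keys tx, ty, tz, roll
```

Emit:
jog_arm(
  commands=[
    {"ty": -3.5},
    {"ty": -3.5},
    {"ty": -3.5},
    {"ty": -3.5},
    {"ty": -3.5},
    {"ty": -2.5},
    {"ty": -1},
    {"ty": 0},
  ],
)

```text
invalid input at $.commands[0]: expected keys tx, ty, tz, roll
```

All four keys are needed in every row.

Emit:
jog_arm(
  commands=[
    {"tx": 2, "ty": -1, "tz": 2, "roll": 3},
    {"tx": 2, "ty": -2, "tz": 2, "roll": 4},
    {"tx": 2, "ty": -3, "tz": 1, "roll": 4},
    {"tx": 2, "ty": -3.5, "tz": 0, "roll": 4},
    {"tx": 2, "ty": -3.5, "tz": 0, "roll": 4},
    {"tx": 2, "ty": -3.5, "tz": 0, "roll": 4},
    {"tx": 2, "ty": -3.5, "tz": 0, "roll": 4},
    {"tx": 2, "ty": -3.5, "tz": 0, "roll": 1.6},
  ],
  claw=255,
  newtons=20,
)

```text
time: 0.9
position: [0.4163, 0.3608, 0.2995]
eef_rot: [-0.0, -0.048, 0.999, -0.0]
ft_force: [0.1, 0.0, -0.4]
grip_width: 0.0001
gripper_force: 0.0
```

Emit:
jog_arm(
  commands=[
    {"tx": 0, "ty": -3.5, "tz": 0, "roll": 0},
    {"tx": 0, "ty": -3.5, "tz": 0, "roll": 0},
    {"tx": 0, "ty": -3.5, "tz": 0, "roll": 0},
    {"tx": 0, "ty": -3.5, "tz": 0, "roll": 0},
    {"tx": 0, "ty": -3.5, "tz": 0, "roll": 0},
    {"tx": 0, "ty": -3.5, "tz": 0, "roll": 0},
    {"tx": 0, "ty": -3.5, "tz": 0, "roll": 0},
    {"tx": 0, "ty": -3.5, "tz": 0, "roll": 0},
  ],
)

```text
time: 1.7
position: [0.4155, 0.0811, 0.2996]
eef_rot: [-0.0, -0.047, 0.999, -0.0]
ft_force: [0.5, -0.4, 0.1]
grip_width: -0.0001
gripper_force: 0.0
```

Emit:
jog_arm(
  commands=[
    {"tx": 0, "ty": -3.5, "tz": 0, "roll": 0},
    {"tx": 0, "ty": -3.5, "tz": 0, "roll": 0},
    {"tx": 0, "ty": -3.5, "tz": 0, "roll": 0},
    {"tx": 0, "ty": -3.5, "tz": 0, "roll": 0},
    {"tx": 0, "ty": -3.5, "tz": 0, "roll": 0},
    {"tx": 0, "ty": -3.5, "tz": 0, "roll": 0},
    {"tx": 0, "ty": -2.5, "tz": 0, "roll": 0},
    {"tx": 0, "ty": -1, "tz": 0, "roll": 0},
  ],
)

```text
time: 2.5
position: [0.4155, -0.1643, 0.2995]
eef_rot: [-0.0, -0.046, 0.999, 0.0]
ft_force: [-0.3, 1.2, -0.6]
grip_width: -0.0001
gripper_force: 0.0
```

Emit:
jog_arm(
  commands=[
    {"tx": 0, "ty": -3, "tz": 0, "roll": 0},
    {"tx": 0, "ty": -3.5, "tz": -1, "roll": 0},
    {"tx": 0, "ty": -3.5, "tz": -3, "roll": 0},
    {"tx": -0.3, "ty": -2, "tz": -3.5, "roll": 0},
    {"tx": 0, "ty": -0.7, "tz": -3.5, "roll": 0},
    {"tx": 0, "ty": 0, "tz": -3.5, "roll": 0},
    {"tx": 0, "ty": 0, "tz": -3, "roll": 0},
    {"tx": 0, "ty": 0, "tz": -2, "roll": 0},
  ],
)

```text
time: 3.3
position: [0.4119, -0.2878, 0.1019]
eef_rot: [-0.001, -0.047, 0.999, 0.002]
ft_force: [-1.2, 0.8, 0.4]
grip_width: -0.0001
gripper_force: 0.0
```

Emit:
jog_arm(
  commands=[
    {"tx": 0, "ty": 0, "tz": -1, "roll": 0},
    {"tx": 0, "ty": 0, "tz": -0.8, "roll": 0},
    {"tx": 0, "ty": 0, "tz": -0.6, "roll": 0},
    {"tx": 0, "ty": 0, "tz": 0, "roll": 0},
  ],
)

```text
time: 3.7
position: [0.4132, -0.2894, 0.0811]
eef_rot: [0.0, -0.047, 0.999, 0.0]
ft_force: [-0.5, 0.3, 0.4]
grip_width: -0.0001
gripper_force: 0.0
```

```bash
python3 - <<'E'
from plant import env, optics
import cv2,numpy as np
t=cv2.resize(optics.snapshot("top")[115:235,250:310],None,fx=4.8,fy=4.8,interpolation=2)
s=cv2.resize(optics.snapshot("side")[130:250,215:325],None,fx=4.5,fy=4.5,interpolation=2)
o=np.zeros((580,800,3),np.uint8); o[:t.shape[0],:288]=t[:580]; o[:s.shape[0],300:795]=s
cv2.imwrite("pics/c1.png",o)
E
```

```text
(no output)
```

View pics/c1.png

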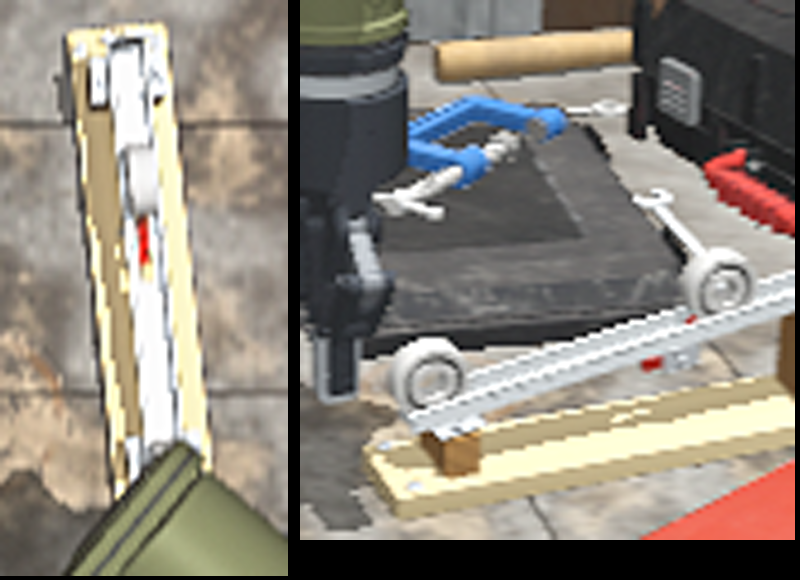

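The fingers are about 16 mm behind the bearing, with their tips a few mm below its centre and clear of the walls. I'll centre them and approach slowly.

Emit:
jog_arm(
  commands=[
    {"tx": 0.1, "ty": -0.2, "tz": -0.1, "roll": 0},
    {"tx": 0.3, "ty": 0.03, "tz": 0, "roll": 0},
    {"tx": 0.3, "ty": 0.03, "tz": 0, "roll": 0},
    {"tx": 0.2, "ty": 0.02, "tz": 0, "roll": 0},
    {"tx": 0.2, "ty": 0.02, "tz": 0, "roll": 0},
    {"tx": 0.2, "ty": 0.02, "tz": 0, "roll": 0},
    {"tx": 0.2, "ty": 0.02, "tz": 0.02, "roll": 0},
    {"tx": 0.2, "ty": 0.02, "tz": 0.03, "roll": 0},
  ],
)

```text
time: 4.6
position: [0.4301, -0.2899, 0.0805]
eef_rot: [-0.0, -0.047, 0.999, 0.0]
ft_force: [0.2, 0.4, -0.2]
grip_width: 0.0
gripper_force: 0.0
```

Emit:
jog_arm(
  commands=[
    {"tx": 0.2, "ty": 0.019, "tz": 0.032, "roll": 0},
    {"tx": 0.2, "ty": 0.019, "tz": 0.032, "roll": 0},
    {"tx": 0.2, "ty": 0.019, "tz": 0.032, "roll": 0},
    {"tx": 0.2, "ty": 0.019, "tz": 0.032, "roll": 0},
    {"tx": 0.2, "ty": 0.019, "tz": 0.032, "roll": 0},
    {"tx": 0.2, "ty": 0.019, "tz": 0.032, "roll": 0},
    {"tx": 0.2, "ty": 0.019, "tz": 0.032, "roll": 0},
    {"tx": 0.2, "ty": 0.019, "tz": 0.032, "roll": 0},
  ],
)

```text
time: 5.4
position: [0.4462, -0.2884, 0.0831]
eef_rot: [-0.0, -0.047, 0.999, 0.0]
ft_force: [-1.3, -0.4, 1.3]
grip_width: -0.0
gripper_force: 0.7
```

```bash
python3 - <<'E'
from plant import env, optics
import cv2,numpy as np
s=cv2.resize(optics.snapshot("side")[150:250,215:345],None,fx=6,fy=6,interpolation=2)
cv2.imwrite("pics/c2.png",s[:,:800])
E
```

```text
(no output)
```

View pics/c2.png

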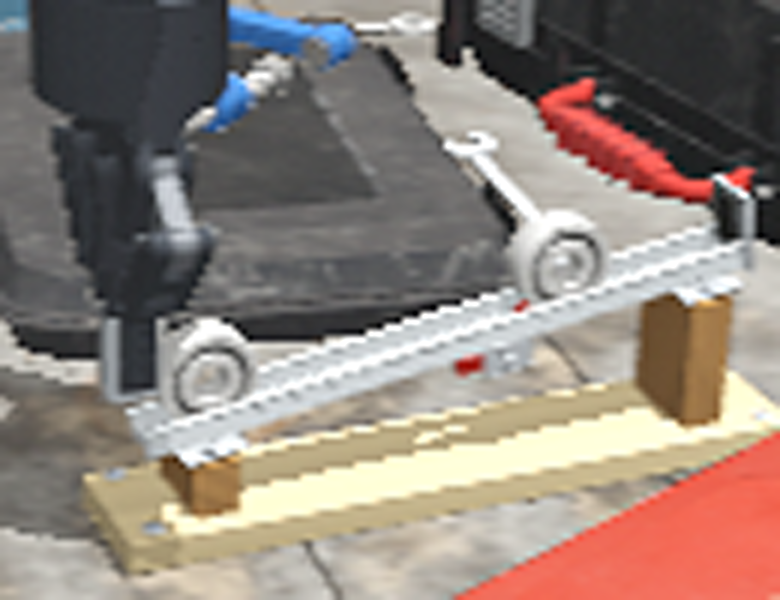

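The bearing is rolling up ahead of the fingertips: its centre has moved from side (243.5,213) to (250,213). Force is about 1 N and the tips clear the walls, so I'll keep going at 30 mm/s.

Emit:
jog_arm(
  commands=[
    {"tx": 0.25, "ty": 0.024, "tz": 0.04, "roll": 0},
    {"tx": 0.3, "ty": 0.028, "tz": 0.047, "roll": 0},
    {"tx": 0.3, "ty": 0.028, "tz": 0.047, "roll": 0},
    {"tx": 0.3, "ty": 0.028, "tz": 0.047, "roll": 0},
    {"tx": 0.3, "ty": 0.028, "tz": 0.047, "roll": 0},
    {"tx": 0.3, "ty": 0.028, "tz": 0.047, "roll": 0},
    {"tx": 0.3, "ty": 0.028, "tz": 0.047, "roll": 0},
    {"tx": 0.3, "ty": 0.028, "tz": 0.047, "roll": 0},
  ],
)

```text
time: 6.25
position: [0.4698, -0.2862, 0.0868]
eef_rot: [-0.0, -0.047, 0.999, -0.0]
ft_force: [-2.7, -0.3, 2.9]
grip_width: 0.0001
gripper_force: 1.3
```

Emit:
jog_arm(
  commands=[
    {"tx": 0.3, "ty": 0.028, "tz": 0.047, "roll": 0},
    {"tx": 0.3, "ty": 0.028, "tz": 0.047, "roll": 0},
    {"tx": 0.3, "ty": 0.028, "tz": 0.047, "roll": 0},
    {"tx": 0.3, "ty": 0.028, "tz": 0.047, "roll": 0},
    {"tx": 0.3, "ty": 0.028, "tz": 0.047, "roll": 0},
    {"tx": 0.3, "ty": 0.028, "tz": 0.047, "roll": 0},
    {"tx": 0.3, "ty": 0.028, "tz": 0.047, "roll": 0},
    {"tx": 0.3, "ty": 0.028, "tz": 0.047, "roll": 0},
  ],
)

```text
time: 7.05
position: [0.4938, -0.284, 0.0906]
eef_rot: [-0.0, -0.047, 0.999, -0.0]
ft_force: [-2.9, 0.4, 1.6]
grip_width: 0.0
gripper_force: 1.2
```

Emit:
jog_arm(
  commands=[
    {"tx": 0.3, "ty": 0.028, "tz": 0.047, "roll": 0},
    {"tx": 0.3, "ty": 0.028, "tz": 0.047, "roll": 0},
    {"tx": 0.3, "ty": 0.028, "tz": 0.047, "roll": 0},
    {"tx": 0.3, "ty": 0.028, "tz": 0.047, "roll": 0},
    {"tx": 0.3, "ty": 0.028, "tz": 0.047, "roll": 0},
    {"tx": 0.3, "ty": 0.028, "tz": 0.047, "roll": 0},
    {"tx": 0.3, "ty": 0.028, "tz": 0.047, "roll": 0},
    {"tx": 0.3, "ty": 0.028, "tz": 0.047, "roll": 0},
  ],
)

```text
time: 7.85
position: [0.5178, -0.2817, 0.0943]
eef_rot: [0.0, -0.047, 0.999, 0.0]
ft_force: [-1.2, -0.1, 1.5]
grip_width: -0.0001
gripper_force: 1.2
```

Emit:
jog_arm(
  commands=[
    {"tx": 0.3, "ty": 0.028, "tz": 0.047, "roll": 0},
    {"tx": 0.3, "ty": 0.028, "tz": 0.047, "roll": 0},
    {"tx": 0.3, "ty": 0.028, "tz": 0.047, "roll": 0},
    {"tx": 0.3, "ty": 0.028, "tz": 0.047, "roll": 0},
    {"tx": 0.3, "ty": 0.028, "tz": 0.047, "roll": 0},
    {"tx": 0.3, "ty": 0.028, "tz": 0.047, "roll": 0},
    {"tx": 0.3, "ty": 0.028, "tz": 0.047, "roll": 0},
    {"tx": 0.3, "ty": 0.028, "tz": 0.047, "roll": 0},
  ],
)

```text
time: 8.65
position: [0.5418, -0.2795, 0.0981]
eef_rot: [0.0, -0.047, 0.999, 0.0]
ft_force: [-2.1, -0.9, 2.7]
grip_width: -0.0
gripper_force: 1.1
```

```bash
python3 - <<'E'
from plant import env, optics
import cv2,numpy as np
s=cv2.resize(optics.snapshot("side")[150:250,215:345],None,fx=6,fy=6,interpolation=2)
cv2.imwrite("pics/c3.png",s[:,:800])
E
```

```text
(no output)
```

View pics/c3.png

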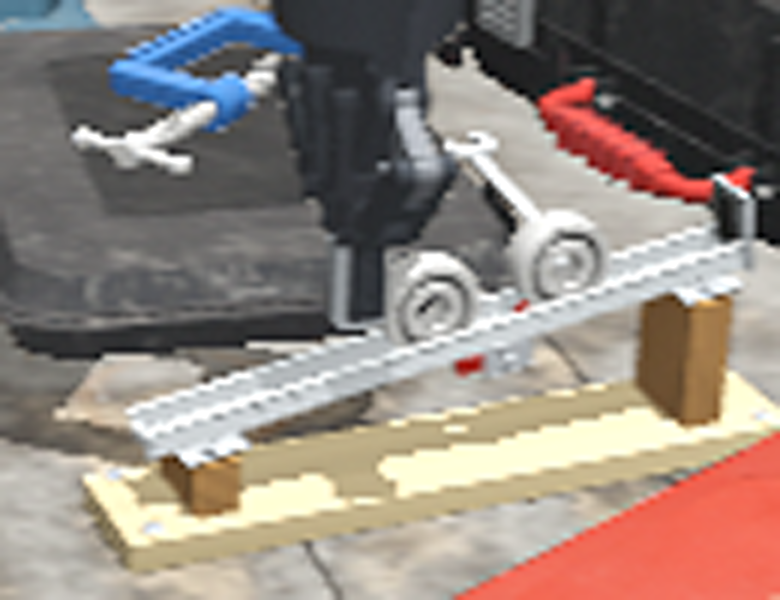

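The bearing is at gutter x of about 128 (side px 436,305 in the crop) and the stored one has not moved (560,258). I'll slow to 20 mm/s for the contact with it and the dog.

Emit:
jog_arm(
  commands=[
    {"tx": 0.25, "ty": 0.024, "tz": 0.04, "roll": 0},
    {"tx": 0.25, "ty": 0.024, "tz": 0.04, "roll": 0},
    {"tx": 0.2, "ty": 0.019, "tz": 0.032, "roll": 0},
    {"tx": 0.2, "ty": 0.019, "tz": 0.032, "roll": 0},
    {"tx": 0.2, "ty": 0.019, "tz": 0.032, "roll": 0},
    {"tx": 0.2, "ty": 0.019, "tz": 0.032, "roll": 0},
    {"tx": 0.2, "ty": 0.019, "tz": 0.032, "roll": 0},
    {"tx": 0.2, "ty": 0.019, "tz": 0.032, "roll": 0},
  ],
)

```text
time: 9.5
position: [0.5587, -0.2779, 0.1008]
eef_rot: [-0.0, -0.047, 0.999, -0.0]
ft_force: [-2.2, -0.5, 1.3]
grip_width: -0.0001
gripper_force: 1.0
```

Emit:
jog_arm(
  commands=[
    {"tx": 0.2, "ty": 0.019, "tz": 0.032, "roll": 0},
    {"tx": 0.2, "ty": 0.019, "tz": 0.032, "roll": 0},
    {"tx": 0.2, "ty": 0.019, "tz": 0.032, "roll": 0},
    {"tx": 0.2, "ty": 0.019, "tz": 0.032, "roll": 0},
    {"tx": 0.2, "ty": 0.019, "tz": 0.032, "roll": 0},
    {"tx": 0.2, "ty": 0.019, "tz": 0.032, "roll": 0},
    {"tx": 0.2, "ty": 0.019, "tz": 0.032, "roll": 0},
    {"tx": 0.2, "ty": 0.019, "tz": 0.032, "roll": 0},
  ],
)

```text
time: 10.3
position: [0.5747, -0.2763, 0.1033]
eef_rot: [-0.0, -0.047, 0.999, 0.0]
ft_force: [-3.2, 0.4, 2.1]
grip_width: -0.0
gripper_force: 1.2
```

Emit:
jog_arm(
  commands=[
    {"tx": 0.2, "ty": 0.019, "tz": 0.032, "roll": 0},
    {"tx": 0.2, "ty": 0.019, "tz": 0.032, "roll": 0},
    {"tx": 0.2, "ty": 0.019, "tz": 0.032, "roll": 0},
    {"tx": 0.2, "ty": 0.019, "tz": 0.032, "roll": 0},
    {"tx": 0.2, "ty": 0.019, "tz": 0.032, "roll": 0},
    {"tx": 0.2, "ty": 0.019, "tz": 0.032, "roll": 0},
    {"tx": 0.2, "ty": 0.019, "tz": 0.032, "roll": 0},
    {"tx": 0.2, "ty": 0.019, "tz": 0.032, "roll": 0},
  ],
)

```text
time: 11.1
position: [0.5907, -0.2748, 0.1059]
eef_rot: [0.0, -0.047, 0.999, 0.0]
ft_force: [-2.2, 0.7, 1.3]
grip_width: -0.0002
gripper_force: 1.0
```

```bash
python3 - <<'E'
from plant import env, optics
import cv2,numpy as np
s=cv2.resize(optics.snapshot("side")[150:250,215:345],None,fx=6,fy=6,interpolation=2)
cv2.imwrite("pics/c4.png",s[:,:800])
E
```

```text
(no output)
```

View pics/c4.png

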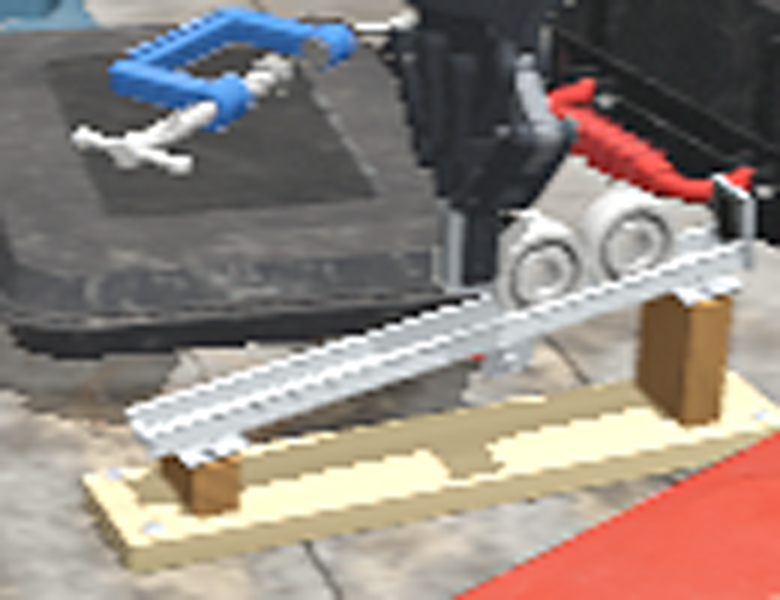

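The row has formed: the bearing is at about 178 mm (crop 543,270) and the dog is pressed down. I'll push another 12 mm slowly.

Emit:
jog_arm(
  commands=[
    {"tx": 0.15, "ty": 0.014, "tz": 0.024, "roll": 0},
    {"tx": 0.15, "ty": 0.014, "tz": 0.024, "roll": 0},
    {"tx": 0.15, "ty": 0.014, "tz": 0.024, "roll": 0},
    {"tx": 0.15, "ty": 0.014, "tz": 0.024, "roll": 0},
    {"tx": 0.15, "ty": 0.014, "tz": 0.024, "roll": 0},
    {"tx": 0.15, "ty": 0.014, "tz": 0.024, "roll": 0},
    {"tx": 0.15, "ty": 0.014, "tz": 0.024, "roll": 0},
    {"tx": 0.15, "ty": 0.014, "tz": 0.024, "roll": 0},
  ],
)

```text
time: 11.95
position: [0.6025, -0.2737, 0.1079]
eef_rot: [-0.0, -0.047, 0.999, -0.0]
ft_force: [-1.9, -0.6, 0.1]
grip_width: 0.0004
gripper_force: 1.0
```

```bash
python3 - <<'E'
from plant import env, optics
import cv2,numpy as np
s=cv2.resize(optics.snapshot("side")[150:250,215:345],None,fx=6,fy=6,interpolation=2)
cv2.imwrite("pics/c5.png",s[:,:800])
E
```

```text
(no output)
```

View pics/c5.png

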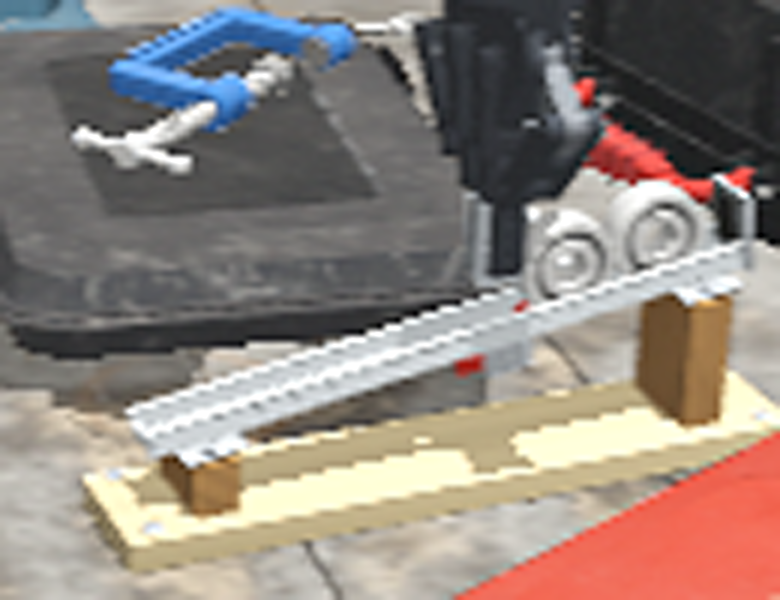

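The dog is up again (red tip at 520,307, tail at 468,365) behind the bearing, which is now at about 190 mm. I'll back off slowly, then lift away.

Emit:
jog_arm(
  commands=[
    {"tx": -0.1, "ty": -0.01, "tz": -0.01, "roll": 0},
    {"tx": -0.1, "ty": -0.01, "tz": -0.01, "roll": 0},
    {"tx": -0.1, "ty": -0.01, "tz": -0.01, "roll": 0},
    {"tx": -0.1, "ty": -0.01, "tz": -0.01, "roll": 0},
    {"tx": -0.2, "ty": -0.02, "tz": 0, "roll": 0},
    {"tx": -0.3, "ty": -0.03, "tz": 0, "roll": 0},
    {"tx": -0.5, "ty": -0.05, "tz": 0, "roll": 0},
    {"tx": -1, "ty": -0.1, "tz": 0, "roll": 0},
  ],
)

```text
time: 12.8
position: [0.5783, -0.2762, 0.1075]
eef_rot: [0.0, -0.047, 0.999, -0.0]
ft_force: [-0.5, -0.4, 1.0]
grip_width: -0.0002
gripper_force: 0.0
```

Emit:
jog_arm(
  commands=[
    {"tx": -1, "ty": -0.1, "tz": 0.5, "roll": 0},
    {"tx": -1.5, "ty": -0.15, "tz": 1, "roll": 0},
    {"tx": -2, "ty": 0, "tz": 2, "roll": 0},
    {"tx": -2, "ty": 0, "tz": 3, "roll": 0},
    {"tx": -2, "ty": 0, "tz": 3, "roll": 0},
    {"tx": -1, "ty": 0, "tz": 2, "roll": 0},
    {"tx": 0, "ty": 0, "tz": 1, "roll": 0},
    {"tx": 0, "ty": 0, "tz": 0, "roll": 0},
  ],
)

```text
time: 13.6
position: [0.4839, -0.2792, 0.2345]
eef_rot: [0.002, -0.047, 0.999, -0.001]
ft_force: [-1.2, -0.3, 0.5]
grip_width: 0.0005
gripper_force: 0.0
```

```bash
python3 - <<'E'
from plant import env, optics
import cv2,numpy as np
s=cv2.resize(optics.snapshot("side")[150:250,215:345],None,fx=6,fy=6,interpolation=2)
cv2.imwrite("pics/c6.png",s[:,:800])
E
```

```text
(no output)
```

View pics/c6.png

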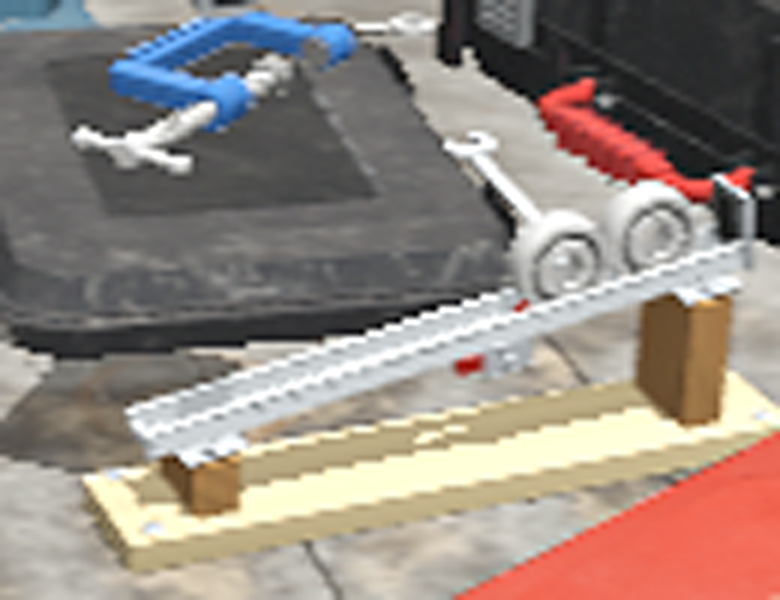

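Both bearings now rest above the raised dog (new one at crop 563,260, stored at 655,230), and the hand is clear.

```bash
python3 -c "
from plant import job_done
print(job_done())"
```

```text
the job is handed in; nothing more can be done
None
```

The bearing was rolled gently up the gutter and past the dog, which sprang up behind it; the last picture before hand-in shows both bearings resting above it with the hand clear, and the job is handed in (no verdict came back).

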